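Clamp a mended pipe section in the gluing jig

ROBOT

A 6-joint arm with a two-finger parallel gripper is mounted at the origin on the work surface. World frame = base frame: x ahead of the robot, y to its left, z up, the work surface at z = 0. Lengths are in m, angles in rad, forces in N, time in s.
With the tool pointing down it reaches from about 0.35 to 0.8 m from the base axis. Payload 7.3 kg.
Tool frame: the origin (TCP) lies at the very end of the fingers, on their centre line; the grasp point (between the pads) lies 19 mm behind it (robot.grip_depth is the distance from the TCP to the grasp point, in m); z points along the fingers, y is the line along which they close (so a half turn about z gives the same grasp; the last joint's range is limited). The gripper opens to 85 mm and grips with 20 to 120 N. Pads are 22 mm wide; open, the fingers measure 114 mm over their backs; the gripper's body (76 mm by 85 mm) begins 54 mm behind the grasp point. The pads swing forward as they close: fully open they stand 13 mm farther back than shut.
Start: joints at [1.111, 0.342, 1.524, -0, 1.275, -0.146], TCP at [0.162, 0.499, 0.208] pointing down, gripper open.
Joint ranges: [-2.53, 2.53], [-0.77, 2.02], [0.04, 2.7], [-1, 4.14], [0.28, 2.66], [-3.11, 3.11]. Speed limits (rad/s): [2.57, 2.57, 3.14, 3.14, 3.14, 3.14].

INTERFACE

Orientations are given as a rotation vector (axis times angle).
In Python, from bench import robot, optics, hand_in gives the robot as it stands.
- The arm moves only by the tool play_rows, never from a script. Its argument "motion" is a list of rows, each an object with "claw": the finger opening in m, from 0 to 0.0854; "delta_pos": the shift along the tool's x, y, z in m, a list of three; "twist": the turn, a rotation vector about the tool's x, y, z in degrees, a list of three. A call has 1 to 12 rows; each row shifts and turns the commanded pose from where the row before left it, along the tool's axes as they then stand; what a row does not reach is not made up. A row lasts 1/10 s, in which the tool goes at most 50 mm and 8.59 degrees, less where a joint would pass 70% of its speed; a pose out of reach is approached as far as the arm can. A call is refused whole if a number of a shift passes 0.05 or a number of a turn 8.59, either way. A call with a gripper value outside its range is refused whole. The fingers move at their own pace and stop on an object; "squeeze" is the grip in N (left out, the last holds). Time passes only in rows, so rows that do not move let the fingers close. It gives the time, the measured TCP pose, the force, the opening and the grip force at its end, in the units of the state.
- robot.sense(): the state, without advancing time (a new reading comes with each control period).
- optics.capture(name): name is "scene" or "top" or "wrist"; returns a dict with "frame" (420x560x3 uint8, blue, green, red), "depth" (420x560 float32, m along the optical axis (not along the pixel's ray), 0 where there is no reading), "intrinsics" (3x3 intrinsics, pixels), "eye" and "attitude" of the camera in the world. Camera axes: x right, y down, z forward; pixel columns grow to the right and rows downward; lengths in m; the calibration is good to about 2 mm. A picture is of the moment at which its call begins.
- hand_in(): hands the job in; it is judged then, once.
The state is a dict: "time": time; "joint_positions": joint angles; "qvel": joint speeds; "effort": joint torques, N m; "tool_pos": TCP position; "eef_rot": TCP orientation; "ft_force": force on the tool from outside, world axes, zero at the start; "moment": the same for the moment, N m; "opening": opening from 0.0 (shut) to 1.0 (fully open); "grasp_force": force on a finger pad.
Only numpy, scipy, OpenCV 4.12 (cv2) and the standard library are available. Lean on these libraries where they do the work, as an engineer would, in place of code of your own. Each camera call takes 0.05 s, during which the arm holds its last target. There are 200 camera calls.

TASK

The mended terracotta pipe section stands upright on the bench: lay it on its side in the blue cradle of the gluing jig, without dropping it, and let go of it. Then set the wooden cover square on the jig, orange end over the end with the brass pin, find the pin with the blind hole in its underside so that it drops on, and press it fully home onto both metal blocks. Finish while still holding the cover pressed down with the gripper, because the springs lift it when it is let go; leave the jar, the dish and the brush where they are.

Things in the scene. Friction and masses are not known exactly. Their poses are not given: they have to be found in the camera images.
- jig: gluing jig, fixed. White base board 240 (x) x 130 (y) x 8 mm; origin: centre of its underside, z up. On it two aluminium blocks, each 36 (x) x 64 (y) mm, tops 60 mm above the origin, centred at x = -88 and +88 mm (140 mm free between them), a brass pin on the +x block, and between the blocks the sprung blue cradle.
- slot (a point): middle of the dark slot on the top face of the jig's +x block (x = 88, y = 0, z = 60 mm in the jig's frame). The brass locating pin stands in the slot anywhere from 12 mm to one side to 12 mm to the other (jig's y), differently each time, firmly fixed. It is 12 mm thick and rises 12 mm above the block; its upper 4 mm taper to 6 mm. Axes: the jig's.
- seat (a point): centre of the lying pipe's place in the blue cradle: the pipe's axis runs through it along the jig's y, 45 mm above the jig's origin with the cradle up; the pipe's top is then 5 mm higher than the blocks. It lies on two V saddles, each 14 mm long, centred 33 mm either side of this point (52 mm clear between them, arms up to 7 mm below the pipe's axis). Axes: the jig's.
- cradle (a joint): how far the cradle is pushed down against its springs, m: 0 up, 0.005 when the cover is pressed home on both blocks over the pipe, stop at 0.007. The springs push up with about 5 N at 0 and 11 N at 0.005 (the weights of pipe and cover give some 4 N of this, the hand the rest).
- tube: terracotta pipe section with a pale glue seam and dark soil in its ends, a plain cylinder 40 mm in diameter and 90 mm long, about 0.16 kg. Origin: centre of its foot end, z along its axis; starts upright on the bench. Either end may point either way in the cradle.
- tube_mid (a point): middle of the pipe, on its axis, 45 mm from either end
- cover: wooden cover board 220 (x) x 80 (y) x 20 mm, about 0.28 kg, lying flat on the bench, underside down. Origin: centre of its underside. The +x end has an orange band on top. On top in the middle a black bar handle, 70 mm long (x), 18 mm thick (y), from 20 to 58 mm above the underside.
- hole (a point): centre of the mouth of the blind hole in the cover's underside, 88 mm from the cover's origin towards its orange end (+x): 16 mm in diameter, 15 mm deep, not visible from above. With the cover home on the jig this is over the pin.
- bottle: white sample jar with black cap, 54 mm in diameter, 95 mm high, origin under its centre; not to be disturbed
- dish: small white ceramic dish, 90 mm in diameter, 22 mm high, origin under its centre; not to be disturbed
- brush: cleaning brush lying on the bench, 170 mm long along its x, origin under its middle; not to be disturbed
Things that resemble listed ones, but are neither listed nor needed, are in the scene too. Several things have the shape of the cover; the one meant has the colours described above.

How it is judged:
On the way:
1. the pipe lies on its side in the cradle and is let go (x of tube_mid in the frame of jig between -0.006 and 0.006 m and y of tube_mid in the frame of jig between -0.014 and 0.014 m and angle between the z axis of tube and the y axis of jig, either way round below 0.12 rad and z of tube_mid in the frame of jig between 0.04 and 0.048 m and contact force between tube and the fingers below 0.1 N and linear speed of tube below 0.02 m/s and contact force between tube and jig above 0.5 N), for 0.2 s.
At the end, for the whole second after the job is handed in: Pipe in cradle (6 mm across, 14 mm along, 0.12 rad). Cover square (0.14 rad), level (0.035 rad), hole over the pin slot, at most 2 mm above the blocks, cradle down over 3.3 mm, cover still and pressing the pipe with over 4 N, held or pressed by the fingers with over 3 N (x of tube_mid in the frame of jig between -0.006 and 0.006 m and y of tube_mid in the frame of jig between -0.014 and 0.014 m and angle between the z axis of tube and the y axis of jig, either way round below 0.12 rad and z of cover in the frame of jig below 0.0622 m and angle between cover's own z axis and vertical below 0.035 rad and angle between the x axis of cover and the x axis of jig, either way round below 0.14 rad and x of hole in the frame of jig between 0.081 and 0.095 m and y of hole in the frame of jig between -0.018 and 0.018 m and value of joint cradle above 0.0033 m and contact force between cover and tube above 4 N and contact force between cover and the fingers above 3 N and linear speed of cover below 0.02 m/s); the arm keeps its last pose, push and grip.
It fails at once if the pipe was dropped (fell freely by more than about 2 cm) (linear speed of tube above 0.6 m/s and contact force between tube and the fingers below 0.1 N).
It fails at once if the jar was disturbed (distance of bottle from where it was at the start of the episode above 0.03 m).
It fails at once if the dish was disturbed (distance of dish from where it was at the start of the episode above 0.03 m).
It fails at once if the brush was disturbed (distance of brush from where it was at the start of the episode above 0.03 m).
It also fails if it takes over 61 s, if anything falls off the work surface, if the arm or the gripper's body presses on something with over 40 N, if the wrist force passes 120 N, or if a joint passes its speed limit or range.

## Working session

There is one attempt and no reset: what is moved stays moved. The work goes in short steps, Python scripts to look and compute and a tool call to move; the robot and the scene stay as the last step left them, time stands still between calls to the robot, and variables do not carry over. Pictures are saved under pics/ and viewed, at most 13 in all, crops included, and the job is handed in when it is done.

Besides the shell and the picture viewer there is one more tool, called after "Request:" by a JSON object that holds its "api" and its "payload". play_rows: Moves the arm, as the interface text tells. Its arguments: {"type":"object","properties":{"motion":{"type":"array","items":{"type":"object","properties":{"claw":{"type":"number"},"delta_pos":{"type":"array","items":{"type":"number"}},"twist":{"type":"array","items":{"type":"number"}}}}},"squeeze":{"type":"number"}},"required":["motion"]}

```bash
mkdir -p pics; ls; python3 - <<'E'
from bench import robot, optics
import cv2,numpy as np,pickle
for n in ("top","scene"):
    c=optics.capture(n); pickle.dump(c,open(n+".pkl","wb")); cv2.imwrite(f"pics/{n}0.png",c["frame"])
    print(n,c["eye"],c["attitude"],c["intrinsics"])
s=robot.sense(); print(s)
E
```

```text
pics
top [0.34145057 0.08456385 1.04845321] [-2.12304762  2.12204133 -0.18535398] [[391.51082043   0.         279.84883871]
 [  0.         391.51082043 207.2229517 ]
 [  0.           0.           1.        ]]
scene [1.42887339 0.38178275 0.74171729] [-1.43308344 -1.91386502  0.99689221] [[404.7629231    0.         275.56132488]
 [  0.         404.7629231  212.85476882]
 [  0.           0.           1.        ]]
{'time': 0.1, 'joint_positions': array([ 1.11099598e+00,  3.42636632e-01,  1.52493244e+00,  2.98032457e-05,
        1.27537988e+00, -1.46020269e-01]), 'qvel': array([-7.38963355e-06, -1.36040674e-03, -4.44933859e-03, -1.36076706e-03,
       -2.99831751e-04, -1.69162265e-03]), 'effort': array([ 7.81005710e-04, -4.34450197e+01, -2.46492344e+01, -1.92076891e-04,
        4.70069703e-03, -8.07797119e-05]), 'tool_pos': array([0.16185134, 0.49902344, 0.20770017]), 'eef_rot': array([-4.90810988e-01, -3.10257829e+00,  2.01984325e-03]), 'ft_force': array([-0.25471359, -0.52117961,  0.2201513 ]), 'moment': array([ 0.00022265,  0.01485298, -0.00383473]), 'grasp_force': 0.0, 'opening': 0.9963941451675313}
```

View pics/top0.png

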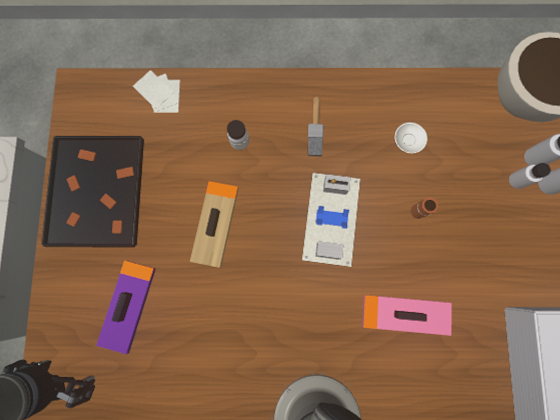

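View pics/scene0.png

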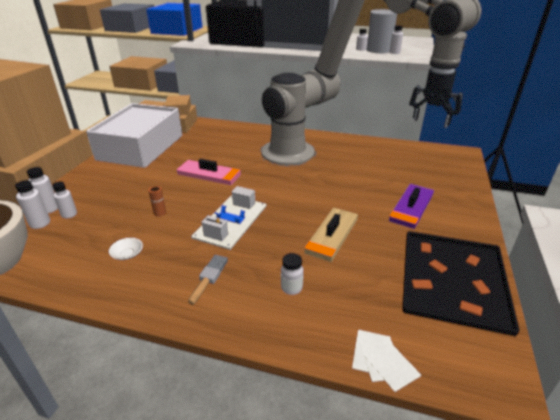

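Candidates for the cover in top0 are wood at (214,225), purple at (126,307) and pink at (407,315). I choose the wooden one with the orange band. The pipe is the terracotta cylinder at (424,209); the jar is at (237,134), the jig at (332,220), with the pin on its upper block at about (337,184). I'll check this in one close crop.

```bash
cat > h.py <<'E'
import numpy as np,cv2,pickle
from scipy.spatial.transform import Rotation as R
def ray(c,u,v,z):
    "world point on pixel ray at height z"
    K=c["intrinsics"]; A=R.from_rotvec(c["attitude"]).as_matrix() if np.size(c["attitude"])==3 else c["attitude"]
    d=A@np.linalg.solve(K,[u,v,1.]); e=np.asarray(c["eye"]); return e+d*(z-e[2])/d[2]
def cloud(c):
    K=c["intrinsics"];A=R.from_rotvec(c["attitude"]).as_matrix();h,w=c["depth"].shape
    u,v=np.meshgrid(np.arange(w),np.arange(h)); d=c["depth"]
    p=np.stack([(u-K[0,2])/K[0,0]*d,(v-K[1,2])/K[1,1]*d,d],-1); return p@A.T+np.asarray(c["eye"])
E
python3 - <<'E'
from h import *
c=pickle.load(open("top.pkl","rb")); f=c["frame"]; 
cv2.imwrite("pics/crop1.png",cv2.resize(f[160:280,180:450],None,fx=2.95,fy=2.95,interpolation=cv2.INTER_CUBIC))
P=cloud(c)
for n,(u,v) in dict(bench=(260,250),cover=(205,245),pipe=(429,205),blk1=(338,184),blk2=(330,250),jar=(237,128)).items(): print(n,P[v,u])
# cover
def seg(mask,z):
    m=mask.astype(np.uint8); n,l,s,ce=cv2.connectedComponentsWithStats(m); i=1+np.argmax(s[1:,4]); 
    ys,xs=np.where(l==i); r=cv2.minAreaRect(P[ys,xs][:,:2].astype(np.float32)); print(z,len(ys),r, P[ys,xs].mean(0)); return r
Z=P[...,2]; U,V=np.meshgrid(np.arange(560),np.arange(420))
box=lambda a,b,c_,d:(U>a)&(U<b)&(V>c_)&(V<d)
seg(box(180,245,170,275)&(Z>.01)&(Z<.07),"cover all")
seg(box(290,370,165,275)&(Z>.004),"jig all")
seg(box(310,360,170,200)&(Z>.05),"blk+")
seg(box(310,350,235,265)&(Z>.05),"blk-")
seg(box(405,445,190,225)&(Z>.08),"pipe top")
E
```

```text
bench [0.41811727 0.14565899 0.00206039]
cover [0.42972355 0.28916024 0.0210439 ]
pipe [ 0.5229332  -0.27750019  0.09228415]
blk1 [ 0.58414837 -0.05802302  0.06159965]
blk2 [ 0.41385956 -0.03358853  0.06164292]
jar [0.72478511 0.20285423 0.0938515 ]
cover all 2524 ((0.48728811740875244, 0.26883113384246826), (0.0811263844370842, 0.22013425827026367), 78.9205551147461) [0.48435929 0.26790162 0.02436745]
jig all 4330 ((0.4740411639213562, -0.035548657178878784), (0.15956193208694458, 0.3202640414237976), 74.31027221679688) [ 0.4971823  -0.04175093  0.0250339 ]
blk+ 362 ((0.4700952470302582, -0.006644994020462036), (0.07007356733083725, 0.3075120449066162), 67.50035858154297) [ 0.58362927 -0.05257075  0.07747563]
blk- 378 ((0.39787086844444275, 0.015587598085403442), (0.059216782450675964, 0.16809894144535065), 19.876001358032227) [ 0.41420448 -0.03176549  0.06349683]
pipe top 221 ((0.5227758288383484, -0.2776730954647064), (0.0380198210477829, 0.03890787437558174), 61.952308654785156) [ 0.5218038  -0.27683151  0.09054031]
```

View pics/crop1.png

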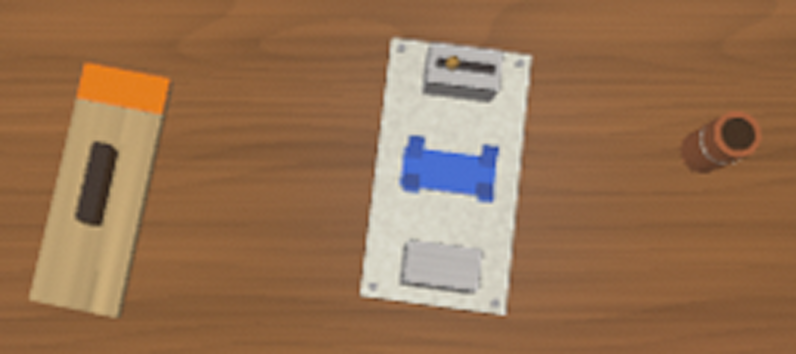

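The crop shows the wooden cover with its orange end (crop 125,88), the jig board with corners (392,38), (532,55), (506,314), (361,296), the pin at (453,62), and the pipe top at (738,134). The choice is confirmed.

```bash
python3 - <<'E'
from h import *
c=pickle.load(open("top.pkl","rb"))
q=lambda u,v,z: ray(c,u/2.95-.33+180,v/2.95-.33+160,z)
C=[q(*p,.008)[:2] for p in [(392,38),(532,55),(506,314),(361,296)]]
print("corners",np.round(C,4),"sides",[round(float(np.linalg.norm(C[i]-C[i-1])),4) for i in range(4)])
o=np.mean(C,0); ax=(C[0]+C[1]-C[2]-C[3]); yaw=np.arctan2(ax[1],ax[0]); ay=C[0]+C[3]-C[1]-C[2]; print("jig",o,yaw,np.arctan2(-ay[0],ay[1]))
P=cloud(c);Z=P[...,2];U,V=np.meshgrid(np.arange(560),np.arange(420))
cs,sn=np.cos(yaw),np.sin(yaw)
J=(P[...,:2]-o)@np.array([[cs,-sn],[sn,cs]])
for s in(1,-1):
    m=(abs(J[...,0]-s*.088)<.04)&(abs(J[...,1])<.05)&(Z>.055)&(Z<.066); pts=J[m]
    print("blk",s,m.sum(),cv2.minAreaRect(pts.astype(np.float32)), np.median(Z[m]))
m=(abs(J[...,0])<.05)&(abs(J[...,1])<.06)&(Z>.02); print("cradle",m.sum(),cv2.minAreaRect(J[m].astype(np.float32)))
pin=q(453,62,.072)[:2]-o; print("pin jig",np.array([[cs,sn],[-sn,cs]])@pin)
m=(abs(J[...,0]-.088)<.015)&(abs(J[...,1])<.022)&(Z>.066); print("pin depth",J[m],Z[m])
# cover yaw, handle
m=(U>180)&(U<245)&(V>170)&(V<275)&(Z>.015)&(Z<.03); r=cv2.minAreaRect(P[m][:,:2].astype(np.float32)); print("covertop",r,np.radians(r[2]-90))
m=(U>180)&(U<245)&(V>170)&(V<275)&(Z>.05); r=cv2.minAreaRect(P[m][:,:2].astype(np.float32)); print("handle",r,P[m].mean(0),np.radians(r[2]-90))
m=(U>405)&(U<445)&(V>190)&(V<225)&(Z>.02)
print("pipe pts",m.sum(),P[m&(Z>.084)].mean(0))
t=P[m&(Z>.087)&(Z<.097)]; print(cv2.minEnclosingCircle(t[:,:2].astype(np.float32)))
for n,(u,v) in dict(dish=(411,138),jar=(236,128),brush=(315,140)).items(): print(n,P[v,u])
E
```

```text
corners [[ 0.6297  0.0032]
 [ 0.6133 -0.1263]
 [ 0.3757 -0.0947]
 [ 0.3915  0.0342]] sides [0.2402, 0.1305, 0.2397, 0.1298]
jig [ 0.5025203  -0.04590582] -0.13083657439283 -0.12402723598249522
blk 1 320 ((0.08705376833677292, 0.001956440508365631), (0.036521561443805695, 0.06344671547412872), 0.15929515659809113) 0.06106787479149062
blk -1 367 ((-0.08866474032402039, 0.00186227448284626), (0.0361739844083786, 0.06372566521167755), 0.10865651816129684) 0.06109431289569389
cradle 198 ((-0.0005218349397182465, 0.0019350238144397736), (0.050980765372514725, 0.082521952688694), 0.2929556965827942)
pin jig [0.08688469 0.01283018]
pin depth [[0.09100483 0.01640208]
 [0.09116385 0.01391931]
 [0.09129164 0.01145107]
 [0.08824837 0.0185899 ]
 [0.08745612 0.01643648]
 [0.08882851 0.01353085]
 [0.08875935 0.01113418]
 [0.09077395 0.00796297]
 [0.08551278 0.01833995]
 [0.08659754 0.01553224]
 [0.08438372 0.01390381]
 [0.08540397 0.01112286]
 [0.08720016 0.00803444]
 [0.08354297 0.01782578]
 [0.08300001 0.0155909 ]
 [0.08354223 0.0129748 ]
 [0.08458582 0.01016652]
 [0.08141054 0.01493324]
 [0.0819705  0.01230101]
 [0.0825696  0.00964974]] [0.07165668 0.07228925 0.07303383 0.0708945  0.07503999 0.07120879
 0.07268563 0.06650932 0.07128806 0.06848855 0.07795677 0.07539527
 0.06996332 0.06881654 0.07211057 0.07132182 0.06865507 0.0681901
 0.06733072 0.06632523]
covertop ((0.48728811740875244, 0.26883113384246826), (0.0811263844370842, 0.22013425827026367), 78.9205551147461) -0.19337279254092601
handle ((0.41221803426742554, 0.1972072422504425), (0.25794118642807007, 0.06521214544773102), 43.67307662963867) [0.47156996 0.24897333 0.16129226] -0.8085573451319136
pipe pts 358 [ 0.51714294 -0.26742972  0.11742219]
((0.5218272805213928, -0.27834638953208923), 0.020366176962852478)
dish [ 0.72806928 -0.27149007  0.0102449 ]
jar [0.72292352 0.20484561 0.09849966]
brush [ 0.71989102 -0.00410052  0.01782999]
```

Request:
{"api": "play_rows", "payload": {"motion": [{"delta_pos": [-0.033, -0.024, -0.003], "claw": 0.07}, {"delta_pos": [-0.033, -0.024, -0.003]}, {"delta_pos": [-0.033, -0.024, -0.003]}, {"delta_pos": [-0.033, -0.024, -0.003]}, {"delta_pos": [-0.033, -0.024, -0.003]}, {"delta_pos": [-0.033, -0.024, -0.003]}, {"delta_pos": [-0.033, -0.024, -0.003]}, {"delta_pos": [-0.033, -0.024, -0.003]}, {"delta_pos": [-0.033, -0.024, -0.003]}, {"delta_pos": [-0.033, -0.024, -0.003]}, {"delta_pos": [-0.033, -0.024, -0.003]}, {"delta_pos": [-0.033, -0.024, -0.003]}]}}

```text
validation failed for argument at $.mo...
```

Request:
{"api": "play_rows", "payload": {"motion": [{"twist": [0, 0, 8]}, {"twist": [0, 0, 8]}, {"twist": [0, 0, 8]}, {"twist": [0, 0, 8]}, {"twist": [0, 0, 8]}, {"twist": [0, 0, 8]}, {"twist": [0, 0, 8]}, {"twist": [0, 0, 8]}, {"twist": [0, 0, 8]}, {"twist": [0, 0, 7.5]}, {}]}}

```text
validation failed for argument at $.mo...
```

```bash
cat >> h.py <<'E'
def tool(s): return np.array(s["tool_pos"]),R.from_rotvec(s["eef_rot"])
def go(s,p,tz,ty):
    "totals in tool axes: shift (mm, before turning), turn (deg) to put TCP at p with tool z along tz, y along ty"
    p0,r0=tool(s); tz=np.array(tz,float);tz/=np.linalg.norm(tz);ty=np.array(ty,float);ty-=tz*(ty@tz);ty/=np.linalg.norm(ty)
    r=R.from_matrix(np.c_[np.cross(ty,tz),ty,tz])
    print("shift mm",np.round(r0.inv().apply(np.array(p)-p0)*1e3,1),"turn",np.round(np.degrees((r0.inv()*r).as_rotvec()),2),"shift after turn",np.round(r.inv().apply(np.array(p)-p0)*1e3,1))
E
python3 - <<'E'
from h import *; from bench import robot
s=robot.sense(); print(s["time"],s["tool_pos"],s["joint_positions"],tool(s)[1].as_matrix().round(3))
E
```

```text
0.1 [0.16185134 0.49902344 0.20770017] [ 1.11099598e+00  3.42636632e-01  1.52493244e+00  2.98032457e-05
  1.27537988e+00 -1.46020269e-01] [[-0.951  0.309 -0.001]
 [ 0.309  0.951 -0.001]
 [ 0.    -0.001 -1.   ]]
```

Request:
{"api": "play_rows", "payload": {"motion": [{"claw": 0.07, "delta_pos": [-0.033, -0.024, -0.003], "twist": [0, 0, 0]}, {"claw": 0.07, "delta_pos": [-0.033, -0.024, -0.003], "twist": [0, 0, 0]}, {"claw": 0.07, "delta_pos": [-0.033, -0.024, -0.003], "twist": [0, 0, 0]}, {"claw": 0.07, "delta_pos": [-0.033, -0.024, -0.003], "twist": [0, 0, 0]}, {"claw": 0.07, "delta_pos": [-0.033, -0.024, -0.003], "twist": [0, 0, 0]}, {"claw": 0.07, "delta_pos": [-0.033, -0.024, -0.003], "twist": [0, 0, 0]}, {"claw": 0.07, "delta_pos": [-0.033, -0.024, -0.003], "twist": [0, 0, 0]}, {"claw": 0.07, "delta_pos": [-0.033, -0.024, -0.003], "twist": [0, 0, 0]}, {"claw": 0.07, "delta_pos": [-0.033, -0.024, -0.003], "twist": [0, 0, 0]}, {"claw": 0.07, "delta_pos": [-0.033, -0.024, -0.003], "twist": [0, 0, 0]}, {"claw": 0.07, "delta_pos": [-0.033, -0.024, -0.003], "twist": [0, 0, 0]}, {"claw": 0.07, "delta_pos": [-0.033, -0.024, -0.003], "twist": [0, 0, 0]}]}}

```text
time: 1.3
tool_pos: [0.4503, 0.1016, 0.2442]
eef_rot: [-0.491, -3.102, -0.0]
ft_force: [0.4, -0.0, 0.3]
opening: 0.821
grasp_force: 0.0
```

Request:
{"api": "play_rows", "payload": {"motion": [{"claw": 0.07, "delta_pos": [0, 0, 0], "twist": [0, 0, 8]}, {"claw": 0.07, "delta_pos": [0, 0, 0], "twist": [0, 0, 8]}, {"claw": 0.07, "delta_pos": [0, 0, 0], "twist": [0, 0, 8]}, {"claw": 0.07, "delta_pos": [0, 0, 0], "twist": [0, 0, 8]}, {"claw": 0.07, "delta_pos": [0, 0, 0], "twist": [0, 0, 8]}, {"claw": 0.07, "delta_pos": [0, 0, 0], "twist": [0, 0, 8]}, {"claw": 0.07, "delta_pos": [0, 0, 0], "twist": [0, 0, 8]}, {"claw": 0.07, "delta_pos": [0, 0, 0], "twist": [0, 0, 8]}, {"claw": 0.07, "delta_pos": [0, 0, 0], "twist": [0, 0, 8]}, {"claw": 0.07, "delta_pos": [0, 0, 0], "twist": [0, 0, 7.5]}, {"claw": 0.07, "delta_pos": [0, 0, 0], "twist": [0, 0, 0]}]}}

```text
time: 2.4
tool_pos: [0.4496, 0.1032, 0.244]
eef_rot: [-2.362, -2.07, 0.001]
ft_force: [1.0, -0.5, -0.4]
opening: 0.817
grasp_force: 0.0
```

```bash
python3 - <<'E'
from h import *; from bench import robot
s=robot.sense(); print(s["time"],s["tool_pos"],s["joint_positions"],tool(s)[1].as_matrix().round(3))
jx=np.array([np.cos(.13),-np.sin(.13),0]); jy=np.array([np.sin(.13),np.cos(.13),0])
t=np.radians(55); z=-jy*np.sin(t)-np.array([0,0,np.cos(t)])
tube=np.array([.522,-.278,.047])
for b in (.09,0): go(s,tube+z*.015-z*b,z,jx)
E
```

```text
2.4 [0.44958354 0.10319009 0.24399736] [5.91624213e-02 1.96447700e-01 1.62406114e+00 8.15939411e-05
 1.32179672e+00 1.90783393e-01] [[ 0.131  0.991 -0.001]
 [ 0.991 -0.131  0.   ]
 [-0.    -0.001 -1.   ]]
shift mm [-306.9  121.8  153.9] turn [ -0.08 -55.    -0.07] shift after turn [-50.  121.2 339.9]
shift mm [-380.7  122.   205.5] turn [ -0.08 -55.    -0.07] shift after turn [-50.  121.2 429.9]
```

Request:
{"api": "play_rows", "payload": {"motion": [{"claw": 0.07, "delta_pos": [-0.04, 0.024, 0], "twist": [0, 0, 0]}, {"claw": 0.07, "delta_pos": [-0.04, 0.024, 0], "twist": [0, 0, 0]}, {"claw": 0.07, "delta_pos": [-0.04, 0.024, 0], "twist": [0, 0, 0]}, {"claw": 0.07, "delta_pos": [-0.04, 0.024, 0], "twist": [0, 0, 0]}, {"claw": 0.07, "delta_pos": [-0.04, 0.024, 0], "twist": [0, 0, 0]}, {"claw": 0.07, "delta_pos": [0, 0, 0], "twist": [0, -8, 0]}, {"claw": 0.07, "delta_pos": [0, 0, 0], "twist": [0, -8, 0]}, {"claw": 0.07, "delta_pos": [0, 0, 0], "twist": [0, -8, 0]}, {"claw": 0.07, "delta_pos": [0, 0, 0], "twist": [0, -8, 0]}, {"claw": 0.07, "delta_pos": [0, 0, 0], "twist": [0, -8, 0]}, {"claw": 0.07, "delta_pos": [0, 0, 0], "twist": [0, -8, 0]}, {"claw": 0.07, "delta_pos": [0, 0, 0], "twist": [0, -7, 0]}]}}

```text
time: 3.6
tool_pos: [0.5431, -0.1098, 0.2443]
eef_rot: [1.758, 1.551, -0.923]
ft_force: [-0.1, -0.5, -1.2]
opening: 0.818
grasp_force: 0.0
```

```bash
cat > g.py <<'E'
from h import *; from bench import robot
s=robot.sense(); print(s["time"],s["tool_pos"],s["joint_positions"].round(3),tool(s)[1].as_matrix().round(3))
jx=np.array([np.cos(.13),-np.sin(.13),0]); jy=np.array([np.sin(.13),np.cos(.13),0])
t=np.radians(55); z=-jy*np.sin(t)-np.array([0,0,np.cos(t)])
tube=np.array([.522,-.278,.047])
for b in (.09,0): go(s,tube+z*.015-z*b,z,jx)
E
python3 g.py
```

```text
3.6 [ 0.54310475 -0.1097805   0.24434654] [ 0.15   0.58   1.452 -0.913  1.519  0.528] [[ 0.07   0.992 -0.105]
 [ 0.565 -0.126 -0.815]
 [-0.822 -0.002 -0.569]]
shift mm [ 65.3   0.9 176.7] turn [0.09 0.3  0.24] shift after turn [ 64.4   0.9 177.1]
shift mm [ 65.8   0.7 266.7] turn [0.09 0.3  0.24] shift after turn [ 64.4   0.9 267.1]
```

Request:
{"api": "play_rows", "payload": {"motion": [{"claw": 0.07, "delta_pos": [0.03, 0, 0.03], "twist": [0, 5, 0]}, {"claw": 0.07, "delta_pos": [0, 0, 0.03], "twist": [0, 5, 0.2]}, {"claw": 0.07, "delta_pos": [0, 0, 0.0], "twist": [0, 0, 0]}]}}

```text
time: 3.9
tool_pos: [0.5374, -0.1431, 0.1816]
eef_rot: [1.892, 1.657, -0.785]
ft_force: [-0.7, 0.0, 0.1]
opening: 0.817
grasp_force: 0.0
```

```bash
sed -i 's/radians(55)/radians(45)/' g.py; python3 g.py
```

```text
3.9 [ 0.53736181 -0.14307042  0.18163549] [ 0.028  0.559  1.543 -0.806  1.309  0.489] [[ 0.092  0.991 -0.096]
 [ 0.702 -0.133 -0.7  ]
 [-0.706 -0.003 -0.708]]
shift mm [ -0.9   2.8 116.2] turn [-0.26 -0.07 -0.01] shift after turn [ -0.8   2.3 116.2]
shift mm [ -1.    3.2 206.2] turn [-0.26 -0.07 -0.01] shift after turn [ -0.8   2.3 206.2]
```

Request:
{"api": "play_rows", "payload": {"motion": [{"claw": 0.07, "delta_pos": [0, 0.001, 0.04], "twist": [0, 0, 0]}, {"claw": 0.07, "delta_pos": [0, 0.001, 0.04], "twist": [0, 0, 0]}, {"claw": 0.07, "delta_pos": [0, 0.001, 0.03], "twist": [0, 0, 0]}, {"claw": 0.07, "delta_pos": [0, 0, 0], "twist": [0, 0, 0]}]}}

```text
time: 4.3
tool_pos: [0.5295, -0.22, 0.1029]
eef_rot: [1.892, 1.657, -0.789]
ft_force: [0.9, -0.3, 0.1]
opening: 0.819
grasp_force: 0.0
```

```bash
python3 g.py; python3 - <<'E'
from bench import optics
import cv2; c=optics.capture("wrist"); cv2.imwrite("pics/w1.png",c["frame"])
E
```

```text
4.3 [ 0.52945609 -0.22004501  0.10291883] [-0.108  0.645  1.651 -0.916  1.101  0.569] [[ 0.091  0.991 -0.098]
 [ 0.701 -0.134 -0.701]
 [-0.707 -0.005 -0.707]]
shift mm [-1.8  0.2  5.9] turn [-0.36  0.03  0.03] shift after turn [-1.8  0.1  5.9]
shift mm [-1.7  0.7 95.9] turn [-0.36  0.03  0.03] shift after turn [-1.8  0.1 95.9]
```

View pics/w1.png

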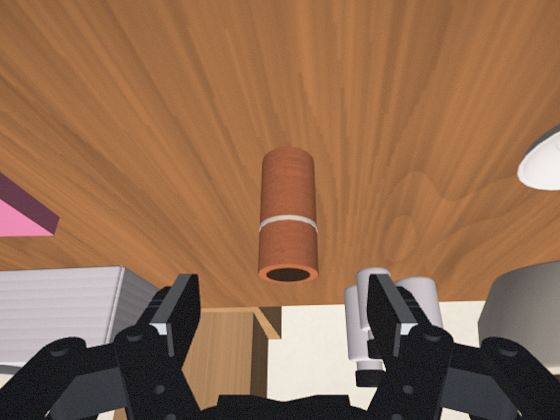

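The wrist view shows the pipe centred between the fingers, at column 288 against a finger mid-line near 285. j4 is nearing its limit, so I'll reduce the tilt to 39°.

Request:
{"api": "play_rows", "payload": {"motion": [{"claw": 0.07, "delta_pos": [0, 0, 0], "twist": [0, 6, 0]}, {"claw": 0.07, "delta_pos": [0, 0, 0], "twist": [0, 0, 0]}]}}

```text
time: 4.55
tool_pos: [0.5335, -0.2188, 0.1085]
eef_rot: [1.961, 1.713, -0.687]
ft_force: [-0.0, -0.2, -0.9]
opening: 0.821
grasp_force: 0.0
```

```bash
sed -i 's/radians(45)/radians(39)/' g.py; python3 g.py
```

```text
4.55 [ 0.53349173 -0.21879236  0.10845033] [-0.153  0.598  1.64  -0.809  1.052  0.454] [[ 0.107  0.991 -0.077]
 [ 0.77  -0.132 -0.624]
 [-0.629  0.008 -0.777]]
shift mm [-8.1 -3.7 10.6] turn [ 0.25 -0.02 -0.38] shift after turn [-8.1 -3.7 10.6]
shift mm [ -8.2  -4.1 100.6] turn [ 0.25 -0.02 -0.38] shift after turn [ -8.1  -3.7 100.6]
```

Request:
{"api": "play_rows", "payload": {"motion": [{"claw": 0.07, "delta_pos": [-0.008, -0.004, 0.01], "twist": [0, 0, 0]}, {"claw": 0.07, "delta_pos": [0, 0, 0.03], "twist": [0, 0, 0]}, {"claw": 0.07, "delta_pos": [0, 0, 0.03], "twist": [0, 0, 0]}, {"claw": 0.07, "delta_pos": [0, 0, 0.02], "twist": [0, 0, 0]}, {"claw": 0.07, "delta_pos": [0, 0, 0], "twist": [0, 0, 0]}]}}

```text
time: 5.05
tool_pos: [0.5174, -0.2807, 0.0383]
eef_rot: [1.962, 1.718, -0.698]
ft_force: [0.0, 1.6, -0.2]
opening: 0.82
grasp_force: 0.0
```

```bash
python3 g.py
```

```text
5.05 [ 0.51740172 -0.28065838  0.03827719] [-0.268  0.695  1.707 -0.934  0.89   0.533] [[ 0.102  0.991 -0.086]
 [ 0.77  -0.133 -0.624]
 [-0.63  -0.003 -0.777]]
shift mm [ -3.    3.8 -83.8] turn [-0.26  0.05 -0.07] shift after turn [ -3.    4.2 -83.8]
shift mm [-3.   4.2  6.2] turn [-0.26  0.05 -0.07] shift after turn [-3.   4.2  6.2]
```

Request:
{"api": "play_rows", "payload": {"motion": [{"claw": 0.07, "delta_pos": [-0.003, 0.004, 0.006], "twist": [0, 0, 0]}, {"claw": 0.07, "delta_pos": [0, 0, 0], "twist": [0, 0, 0]}, {"claw": 0.03, "delta_pos": [0, 0, 0], "twist": [0, 0, 0]}, {"claw": 0.03, "delta_pos": [0, 0, 0], "twist": [0, 0, 0]}, {"claw": 0.03, "delta_pos": [0, 0, 0], "twist": [0, 0, 0]}, {"claw": 0.03, "delta_pos": [0, 0, 0], "twist": [0, 0, 0]}, {"claw": 0.03, "delta_pos": [0, 0, 0], "twist": [0, 0, 0]}, {"claw": 0.03, "delta_pos": [0, 0, 0], "twist": [0, 0, 0]}], "squeeze": 45}}

```text
time: 5.85
tool_pos: [0.5234, -0.2867, 0.039]
eef_rot: [1.96, 1.714, -0.691]
ft_force: [0.5, 2.5, 6.1]
opening: 0.42
grasp_force: 44.1
```

```bash
python3 g.py
```

```text
5.85 [ 0.52338377 -0.28667756  0.03904649] [-0.276  0.7    1.693 -0.935  0.886  0.525] [[ 0.105  0.991 -0.08 ]
 [ 0.769 -0.132 -0.625]
 [-0.63   0.004 -0.776]]
shift mm [  1.4  -2.3 -86.5] turn [ 0.11  0.06 -0.25] shift after turn [  1.5  -2.5 -86.5]
shift mm [ 1.5 -2.5  3.5] turn [ 0.11  0.06 -0.25] shift after turn [ 1.5 -2.5  3.5]
```

Request:
{"api": "play_rows", "payload": {"motion": [{"claw": 0.03, "delta_pos": [-0.013, 0, -0.016], "twist": [0, 0, 0]}, {"claw": 0.03, "delta_pos": [-0.025, 0, -0.031], "twist": [0, 0, 0]}, {"claw": 0.03, "delta_pos": [-0.025, 0, -0.031], "twist": [0, 0, 0]}, {"claw": 0.03, "delta_pos": [-0.013, 0, -0.016], "twist": [0, 0, 0]}, {"claw": 0.03, "delta_pos": [0.022, -0.007, -0.025], "twist": [0, 0, 0]}, {"claw": 0.03, "delta_pos": [0.022, -0.007, -0.025], "twist": [0, 0, 0]}, {"claw": 0.03, "delta_pos": [0.022, -0.007, -0.025], "twist": [0, 0, 0]}, {"claw": 0.03, "delta_pos": [0.022, -0.007, -0.025], "twist": [0, 0, 0]}, {"claw": 0.03, "delta_pos": [0.022, -0.007, -0.025], "twist": [0, 0, 0]}, {"claw": 0.03, "delta_pos": [0.022, -0.007, -0.025], "twist": [0, 0, 0]}, {"claw": 0.03, "delta_pos": [0.022, -0.007, -0.025], "twist": [0, 0, 0]}, {"claw": 0.03, "delta_pos": [0, 0, 0], "twist": [0, 0, 0]}]}}

```text
time: 7.05
tool_pos: [0.5045, -0.0486, 0.1978]
eef_rot: [1.959, 1.72, -0.688]
ft_force: [0.3, -0.2, -2.3]
opening: 0.42
grasp_force: 45.8
```

Request:
{"api": "play_rows", "payload": {"motion": [{"claw": 0.03, "delta_pos": [0, 0, 0], "twist": [0, 5, 0]}, {"claw": 0.03, "delta_pos": [0, 0, 0], "twist": [0, 8, 0]}, {"claw": 0.03, "delta_pos": [0, 0, 0], "twist": [0, 8, 0]}, {"claw": 0.03, "delta_pos": [0, 0, 0], "twist": [0, 8, 0]}, {"claw": 0.03, "delta_pos": [0, 0, 0], "twist": [0, 8, 0]}, {"claw": 0.03, "delta_pos": [0, 0, 0], "twist": [0, 8, 0]}, {"claw": 0.03, "delta_pos": [0, 0, 0], "twist": [0, 8, 0]}, {"claw": 0.03, "delta_pos": [0, 0, 0], "twist": [0, 8, 0]}, {"claw": 0.03, "delta_pos": [0, 0, 0], "twist": [0, 8, 0]}, {"claw": 0.03, "delta_pos": [0, 0, 0], "twist": [0, 8, 0]}, {"claw": 0.03, "delta_pos": [0, 0, 0], "twist": [0, 8, 0]}, {"claw": 0.03, "delta_pos": [0, 0, 0], "twist": [0, 5, 0]}]}}

```text
time: 8.25
tool_pos: [0.5037, -0.0542, 0.1966]
eef_rot: [-1.818, -1.587, -0.873]
ft_force: [-0.5, 0.1, -2.3]
opening: 0.414
grasp_force: 45.0
```

```bash
cat > k.py <<'E'
from h import *; from bench import robot,optics
s=robot.sense(); print(s["time"],s["tool_pos"],s["joint_positions"].round(3),s["grasp_force"],tool(s)[1].as_matrix().round(3))
jx=np.array([np.cos(.13),-np.sin(.13),0]); jy=np.array([np.sin(.13),np.cos(.13),0])
t=np.radians(51); z=jy*np.sin(t)-np.array([0,0,np.cos(t)])
seat=np.array([.5022,-.0439,.045])
for h in (.06,.0): go(s,seat+[0,0,h]+z*.013,z,jx)
E
python3 k.py; python3 - <<'E'
from bench import optics
import cv2,pickle; c=optics.capture("top"); pickle.dump(c,open("top2.pkl","wb")); cv2.imwrite("pics/t2.png",cv2.resize(c["frame"][130:290,230:450],None,fx=3.6,fy=3.6,interpolation=cv2.INTER_CUBIC))
E
```

```text
8.25 [ 0.50366396 -0.05417136  0.19661506] [-0.727  0.553  1.596  0.705  1.592 -0.803] 44.99491095542908 [[ 0.084  0.991  0.107]
 [ 0.62  -0.136  0.772]
 [ 0.78   0.002 -0.626]]
shift mm [-65.2  -3.1  78.1] turn [ 0.33 -0.24 -0.14] shift after turn [-64.9  -2.8  78.4]
shift mm [-112.    -3.2  115.7] turn [ 0.33 -0.24 -0.14] shift after turn [-111.5   -2.8  116.2]
```

View pics/t2.png

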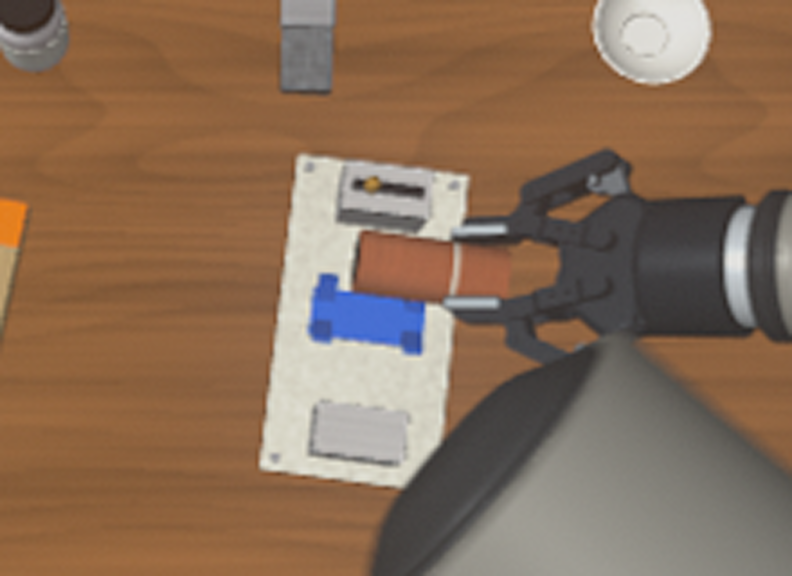

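Crop t2 shows the pipe held horizontally above the jig, with its left end at (357,262) and its right end at (508,272). The cradle is at (367,315). I'll measure the pipe from depth.

```bash
python3 - <<'E'
from h import *; from bench import robot
c=pickle.load(open("top2.pkl","rb")); P=cloud(c); f=c["frame"].astype(int)
hsv=cv2.cvtColor(c["frame"],cv2.COLOR_BGR2HSV)
m=(P[...,2]>.17)&(P[...,2]<.25)&(f[...,2]>f[...,0]*1.5)&(f[...,2]>60)
m&=cv2.morphologyEx(m.astype(np.uint8),cv2.MORPH_OPEN,np.ones((3,3)))>0
p=P[m]; jx=np.array([np.cos(.13),-np.sin(.13),0]); jy=np.array([np.sin(.13),np.cos(.13),0])
r=cv2.minAreaRect(p[:,:2].astype(np.float32)); print(m.sum(),r,p[:,2].max(),np.percentile(p[:,2],[50,90,98]))
d=p-[.5022,-.0439,0]; a=np.c_[d@jx,d@jy,p[:,2]]; print(np.percentile(a,[1,50,99],axis=0))
top=[]
for lo in np.arange(a[:,1].min(),a[:,1].max(),.01):
    q=a[(a[:,1]>=lo)&(a[:,1]<lo+.01)]
    print(round(lo,3),len(q),np.percentile(q[:,0],[2,98]).round(4),np.percentile(q[:,2],90).round(4))
s=robot.sense(); d=s["tool_pos"]-np.array([.5022,-.0439,0]); print("tcp",d@jx,d@jy,s["tool_pos"][2])
E
```

```text
622 ((0.5013188719749451, -0.059654586017131805), (0.09038656949996948, 0.03724382445216179), 82.31974792480469) 0.2279856812116975 [0.22159404 0.22474425 0.22600434]
[[-0.01661673 -0.06036799  0.21106247]
 [ 0.00023336 -0.0105687   0.22159404]
 [ 0.01930288  0.02865523  0.22650395]]
-0.061 61 [-0.0095  0.0188] 0.2232
-0.051 60 [-0.0103  0.0194] 0.2236
-0.041 64 [-0.0117  0.0181] 0.2243
-0.031 46 [-0.0163  0.0189] 0.2245
-0.021 75 [-0.0164  0.018 ] 0.2239
-0.011 81 [-0.017   0.0187] 0.2247
-0.001 76 [-0.0159  0.0194] 0.225
0.009 77 [-0.0164  0.0174] 0.2254
0.019 80 [-0.0162  0.0186] 0.2258
0.029 2 [-0.0034  0.0016] 0.2225
tcp 0.0022470874242540113 -0.010461416999827944 0.1949320090280966
```

Request:
{"api": "play_rows", "payload": {"motion": [{"claw": 0.03, "delta_pos": [-0.0235, -0.0005, 0.024], "twist": [0, -1.4, 0]}, {"claw": 0.03, "delta_pos": [-0.0235, -0.0005, 0.024], "twist": [0, 0, 0]}, {"claw": 0.03, "delta_pos": [-0.0235, -0.0005, 0.024], "twist": [0, 0, 0]}, {"claw": 0.03, "delta_pos": [-0.0235, -0.0005, 0.024], "twist": [0, 0, 0]}, {"claw": 0.03, "delta_pos": [0, 0, 0], "twist": [0, 0, 0]}, {"claw": 0.03, "delta_pos": [0, 0, 0], "twist": [0, 0, 0]}]}}

```text
time: 8.9
tool_pos: [0.5043, -0.0392, 0.0645]
eef_rot: [-1.835, -1.608, -0.85]
ft_force: [0.1, 0.4, -1.4]
opening: 0.422
grasp_force: 44.9
```

```bash
python3 - <<'E'
from h import *; from bench import robot,optics
s=robot.sense(); jx=np.array([np.cos(.13),-np.sin(.13),0]); jy=np.array([np.sin(.13),np.cos(.13),0])
d=s["tool_pos"]-np.array([.5022,-.0439,0]); print("tcp",d@jx,d@jy,s["tool_pos"][2],s["ft_force"]); r=tool(s)[1]; print(r.as_matrix().round(3))
t=jy*.0055+np.array([.5022,-.0439,.0365]); print("to seat, tool mm",r.inv().apply(t-s["tool_pos"])*1e3)
c=optics.capture("top"); P=cloud(c); f=c["frame"].astype(int)
e=P-np.array([.5022,-.0439,0]); X=e@jx;Y=e@jy;Z=P[...,2]
m=(abs(X)<.03)&(abs(Y)<.08)&(Z>.05)&(f[...,2]>f[...,0]*1.5)&(f[...,2]>60); print("pipe",m.sum(),np.percentile(np.c_[X[m],Y[m],Z[m]],[1,50,99],axis=0).round(4))
for lo in (-.05,-.03,0,.02): q=m&(Y>lo)&(Y<lo+.015); print(lo,np.percentile(X[q],[2,98]).round(4),np.percentile(Z[q],90).round(4)) if q.sum() else None
cv2.imwrite("pics/t3.png",cv2.resize(c["frame"][160:280,260:400],None,fx=4,fy=4))
E
```

```text
tcp 0.0015012385689384432 0.004916412993682286 0.06445464807741247 [ 0.11107914  0.44717763 -1.35088753]
[[ 0.084  0.991  0.102]
 [ 0.643 -0.132  0.754]
 [ 0.761  0.002 -0.648]]
to seat, tool mm [-20.90224432  -1.5646696   18.56622287]
pipe 473 [[-0.0177 -0.0489  0.0793]
 [-0.0008  0.0034  0.0894]
 [ 0.0184  0.043   0.0982]]
-0.05 [-0.0123  0.0175] 0.0932
-0.03 [-0.0137  0.0178] 0.0932
0 [-0.0174  0.0168] 0.093
0.02 [-0.0168  0.0176] 0.0924
```

Request:
{"api": "play_rows", "payload": {"motion": [{"claw": 0.03, "delta_pos": [-0.009, -0.0005, 0.008], "twist": [0, 0, 0]}, {"claw": 0.03, "delta_pos": [-0.009, -0.0005, 0.008], "twist": [0, 0, 0]}, {"claw": 0.03, "delta_pos": [0, 0, 0], "twist": [0, 0, 0]}, {"claw": 0.03, "delta_pos": [0, 0, 0], "twist": [0, 0, 0]}]}}

```text
time: 9.35
tool_pos: [0.5032, -0.0385, 0.0397]
eef_rot: [-1.835, -1.607, -0.85]
ft_force: [0.2, -0.2, -1.4]
opening: 0.419
grasp_force: 45.0
```

Request:
{"api": "play_rows", "payload": {"motion": [{"claw": 0.03, "delta_pos": [-0.0015, 0, 0.0013], "twist": [0, 0, 0]}, {"claw": 0.03, "delta_pos": [0, 0, 0], "twist": [0, 0, 0]}, {"claw": 0.03, "delta_pos": [0, 0, 0], "twist": [0, 0, 0]}]}}

```text
time: 9.65
tool_pos: [0.5038, -0.0385, 0.0383]
eef_rot: [-1.835, -1.608, -0.852]
ft_force: [2.2, -0.2, 2.3]
opening: 0.419
grasp_force: 45.7
```

Request:
{"api": "play_rows", "payload": {"motion": [{"claw": 0.03, "delta_pos": [-0.0008, 0.001, 0.0006], "twist": [0, 0, 0]}, {"claw": 0.03, "delta_pos": [0, 0, 0], "twist": [0, 0, 0]}, {"claw": 0.03, "delta_pos": [0, 0, 0], "twist": [0, 0, 0]}]}}

```text
time: 9.95
tool_pos: [0.5041, -0.0385, 0.037]
eef_rot: [-1.834, -1.608, -0.85]
ft_force: [-1.7, -1.3, 4.7]
opening: 0.419
grasp_force: 46.1
```

Request:
{"api": "play_rows", "payload": {"motion": [{"claw": 0.045, "delta_pos": [0, 0, 0], "twist": [0, 0, 0]}, {"claw": 0.055, "delta_pos": [0, 0, 0], "twist": [0, 0, 0]}, {"claw": 0.065, "delta_pos": [0, 0, 0], "twist": [0, 0, 0]}, {"claw": 0.065, "delta_pos": [0, 0, 0], "twist": [0, 0, 0]}, {"claw": 0.065, "delta_pos": [0, 0, 0], "twist": [0, 0, 0]}, {"claw": 0.065, "delta_pos": [0, 0, 0], "twist": [0, 0, 0]}]}}

```text
time: 10.55
tool_pos: [0.5044, -0.0387, 0.0368]
eef_rot: [-1.835, -1.608, -0.85]
ft_force: [-0.4, 0.4, 0.3]
opening: 0.762
grasp_force: 0.0
```

Request:
{"api": "play_rows", "payload": {"motion": [{"claw": 0.065, "delta_pos": [0, 0, -0.02], "twist": [0, 0, 0]}, {"claw": 0.065, "delta_pos": [0, 0, -0.04], "twist": [0, 0, 0]}, {"claw": 0.065, "delta_pos": [0, 0, -0.04], "twist": [0, 0, 0]}, {"claw": 0.065, "delta_pos": [0.03, 0, -0.03], "twist": [0, 0, 0]}, {"claw": 0.065, "delta_pos": [0.03, 0, -0.03], "twist": [0, 0, 0]}, {"claw": 0.065, "delta_pos": [0.03, 0, -0.03], "twist": [0, 0, 0]}]}}

```text
time: 11.15
tool_pos: [0.4921, -0.1245, 0.2301]
eef_rot: [-1.835, -1.607, -0.85]
ft_force: [0.7, 0.1, -0.1]
opening: 0.764
grasp_force: 0.0
```

```bash
cat > m.py <<'E'
from h import *; from bench import robot,optics
s=robot.sense(); jx=np.array([np.cos(.13),-np.sin(.13),0]); jy=np.array([np.sin(.13),np.cos(.13),0])
c=optics.capture("top"); P=cloud(c); f=c["frame"].astype(int); pickle.dump(c,open("top3.pkl","wb"))
e=P-np.array([.5022,-.0439,0]); X=e@jx;Y=e@jy;Z=P[...,2]
m=(abs(X)<.03)&(abs(Y)<.08)&(Z>.05)&(f[...,2]>f[...,0]*1.5)&(f[...,2]>60); print("pipe",m.sum(),np.percentile(np.c_[X[m],Y[m],Z[m]],[1,50,99],axis=0).round(4))
for lo in (-.04,-.02,0,.02): 
    q=m&(Y>lo)&(Y<lo+.015)
    if q.sum(): print(lo,np.percentile(X[q],[2,98]).round(4),np.percentile(Z[q],90).round(4))
for k in(1,-1):
    m=(abs(X-k*.088)<.03)&(abs(Y)<.05)&(Z>.055)&(Z<.066); print("blk",k,m.sum(),cv2.minAreaRect(np.c_[X[m],Y[m]].astype(np.float32)))
cv2.imwrite("pics/t4.png",cv2.resize(c["frame"][160:280,260:400],None,fx=5,fy=5,interpolation=cv2.INTER_CUBIC))
print(s["tool_pos"],s["joint_positions"].round(3))
cy=-.1934; ch=np.array([.4873,.2688,0]); go(s,[.4873,.2688,.2],[0,0,-1],[np.sin(-cy),np.cos(cy),0]); go(s,[.4873,.2688,.2],[0,0,-1],[-np.sin(-cy),-np.cos(cy),0])
E
python3 m.py
```

```text
pipe 473 [[-0.0184 -0.0442  0.0528]
 [-0.002   0.0018  0.0629]
 [ 0.0178  0.0434  0.0691]]
-0.04 [-0.0175  0.0167] 0.0669
-0.02 [-0.0174  0.0162] 0.0665
0 [-0.0178  0.0159] 0.0671
0.02 [-0.018   0.0167] 0.0665
blk 1 328 ((0.08734053373336792, -8.301809430122375e-05), (0.03730760142207146, 0.06367912888526917), 0.5333182215690613)
blk -1 369 ((-0.08823344856500626, -1.9781291484832764e-05), (0.03587527945637703, 0.06375709176063538), 0.1652374118566513)
[ 0.49212958 -0.12449503  0.23005716] [-0.82   0.554  1.462  0.64   1.727 -0.787]
shift mm [229.4 -57.2 315.8] turn [ 37.36 -39.49 -80.61] shift after turn [ 80.3 385.   30.1]
shift mm [229.4 -57.2 315.8] turn [-40.12 -37.95  87.03] shift after turn [ -80.3 -385.    30.1]
```

View pics/t4.png

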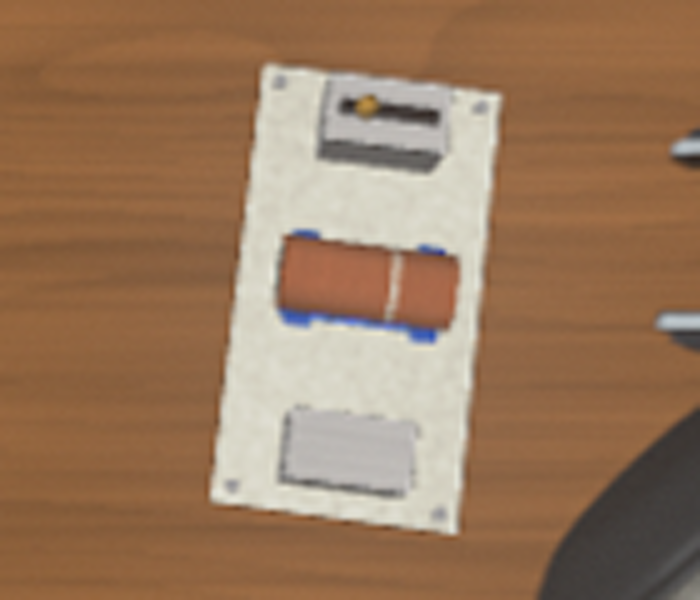

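Crop t4 shows the pipe lying in the blue cradle (centre 370,282), square and centred, and the pin at (368,106). Now I'll level the tool and go to the cover.

Request:
{"api": "play_rows", "payload": {"motion": [{"claw": 0.06, "delta_pos": [0, 0, 0], "twist": [0, -8, 0]}, {"claw": 0.06, "delta_pos": [0, 0, 0], "twist": [0, -8, 0]}, {"claw": 0.06, "delta_pos": [0, 0, 0], "twist": [0, -8, 0]}, {"claw": 0.06, "delta_pos": [0, 0, 0], "twist": [0, -8, 0]}, {"claw": 0.06, "delta_pos": [0, 0, 0], "twist": [0, -8, 0]}, {"claw": 0.06, "delta_pos": [0, 0, 0], "twist": [0, -8, 0]}, {"claw": 0.06, "delta_pos": [0.03, 0, 0], "twist": [0, -1.5, 0]}, {"claw": 0.06, "delta_pos": [0.04, 0, 0], "twist": [0, 0, 0]}, {"claw": 0.06, "delta_pos": [0.04, 0, 0], "twist": [0, 0, 0]}, {"claw": 0.06, "delta_pos": [0.04, 0, 0], "twist": [0, 0, 0]}, {"claw": 0.06, "delta_pos": [0.04, 0, 0], "twist": [0, 0, 0]}, {"claw": 0.06, "delta_pos": [0.04, 0, 0], "twist": [0, 0, 0]}]}}

```text
time: 12.4
tool_pos: [0.5227, 0.1054, 0.2295]
eef_rot: [2.363, 2.069, 0.005]
ft_force: [0.8, -0.3, 0.6]
opening: 0.708
grasp_force: 0.0
```

Request:
{"api": "play_rows", "payload": {"motion": [{"claw": 0.06, "delta_pos": [0, 0, 0], "twist": [0, 0, -8]}, {"claw": 0.06, "delta_pos": [0, 0, 0], "twist": [0, 0, -8]}, {"claw": 0.06, "delta_pos": [0, 0, 0], "twist": [0, 0, -8]}, {"claw": 0.06, "delta_pos": [0, 0, 0], "twist": [0, 0, -8]}, {"claw": 0.06, "delta_pos": [0, 0, 0], "twist": [0, 0, -8]}, {"claw": 0.06, "delta_pos": [0, 0, 0], "twist": [0, 0, -8]}, {"claw": 0.06, "delta_pos": [0, 0, 0], "twist": [0, 0, -8]}, {"claw": 0.06, "delta_pos": [0, 0, 0], "twist": [0, 0, -8]}, {"claw": 0.06, "delta_pos": [0, 0, 0], "twist": [0, 0, -8]}, {"claw": 0.06, "delta_pos": [0, 0, 0], "twist": [0, 0, -8]}, {"claw": 0.06, "delta_pos": [0, 0, 0], "twist": [0, 0, -6]}, {"claw": 0.06, "delta_pos": [0, 0, 0], "twist": [0, 0, 0]}]}}

```text
time: 13.6
tool_pos: [0.5227, 0.1038, 0.2294]
eef_rot: [0.316, 3.124, 0.003]
ft_force: [0.2, -0.7, 0.1]
opening: 0.696
grasp_force: 0.0
```

```bash
python3 - <<'E'
from h import *; from bench import robot
s=robot.sense(); print(s["time"],s["tool_pos"],s["joint_positions"].round(3))
cy=-.1934
for z in(.15,.026): go(s,[.4873,.2688,z],[0,0,-1],[np.sin(-cy),np.cos(cy),0])
c=pickle.load(open("top3.pkl","rb")); j=np.array([[.99156,-.12963],[.12963,.99156]])
print("pin",j@(ray(c,333.2,180.8,.072)[:2]-[.5022,-.0439]))
# handle from first top view
c=pickle.load(open("top.pkl","rb"));P=cloud(c);Z=P[...,2];U,V=np.meshgrid(np.arange(560),np.arange(420))
m=(U>200)&(U<225)&(V>205)&(V<240)&(Z>.045)&(Z<.065); r=cv2.minAreaRect(P[m][:,:2].astype(np.float32)); print("handle",m.sum(),r)
E
```

```text
13.6 [0.52271026 0.10377576 0.2294216 ] [ 0.051  0.339  1.468  0.002  1.332 -1.318]
shift mm [ 67.9 154.4  79.6] turn [ 0.11  0.11 -0.47] shift after turn [ 66.5 155.1  79.4]
shift mm [ 68.1 154.2 203.6] turn [ 0.11  0.11 -0.47] shift after turn [ 66.5 155.1 203.4]
pin [0.0871662  0.01085251]
handle 216 ((0.4872039556503296, 0.2682545483112335), (0.019125165417790413, 0.0701475590467453), 79.27404022216797)
```

Request:
{"api": "play_rows", "payload": {"motion": [{"claw": 0.06, "delta_pos": [0.017, 0.038, 0.02], "twist": [0, 0, -0.4]}, {"claw": 0.06, "delta_pos": [0.017, 0.039, 0.02], "twist": [0, 0, 0]}, {"claw": 0.06, "delta_pos": [0.017, 0.039, 0.02], "twist": [0, 0, 0]}, {"claw": 0.06, "delta_pos": [0.017, 0.039, 0.02], "twist": [0, 0, 0]}, {"claw": 0.06, "delta_pos": [0, 0, 0.04], "twist": [0, 0, 0]}, {"claw": 0.06, "delta_pos": [0, 0, 0.02], "twist": [0, 0, 0]}, {"claw": 0.06, "delta_pos": [0, 0, 0], "twist": [0, 0, 0]}]}}

```text
time: 14.3
tool_pos: [0.4846, 0.2689, 0.0867]
eef_rot: [-0.309, -3.123, 0.002]
ft_force: [0.0, 0.0, -0.1]
opening: 0.704
grasp_force: 0.0
```

```bash
python3 - <<'E'
from h import *; from bench import robot,optics
s=robot.sense(); print(s["time"],s["tool_pos"])
cy=-.19
go(s,[.4873,.2686,.03],[0,0,-1],[np.sin(-cy),np.cos(cy),0])
c=optics.capture("wrist"); cv2.imwrite("pics/w2.png",c["frame"])
E
```

```text
14.3 [0.48462514 0.26885183 0.08669644]
shift mm [-2.9  0.4 56.7] turn [-0.09 -0.19 -0.42] shift after turn [-2.7  0.3 56.7]
```

View pics/w2.png

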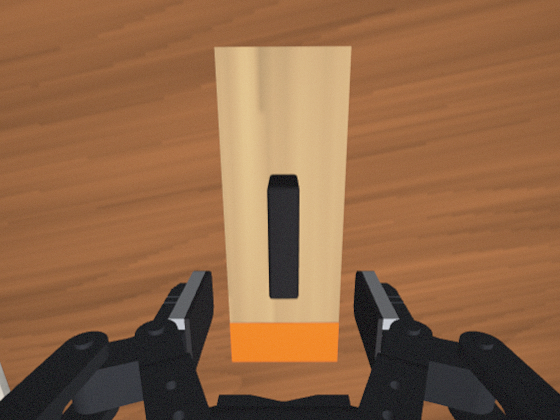

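The wrist view shows the handle centred between the fingers (283,235), square to them, with the orange end at the bottom (285,342). Descend and grip.

Request:
{"api": "play_rows", "payload": {"motion": [{"claw": 0.06, "delta_pos": [-0.003, 0, 0.02], "twist": [0, 0, 0]}, {"claw": 0.06, "delta_pos": [0, 0, 0.02], "twist": [0, 0, 0]}, {"claw": 0.06, "delta_pos": [0, 0, 0.016], "twist": [0, 0, 0]}, {"claw": 0.06, "delta_pos": [0, 0, 0], "twist": [0, 0, 0]}, {"claw": 0.005, "delta_pos": [0, 0, 0], "twist": [0, 0, 0]}, {"claw": 0.005, "delta_pos": [0, 0, 0], "twist": [0, 0, 0]}, {"claw": 0.005, "delta_pos": [0, 0, 0], "twist": [0, 0, 0]}, {"claw": 0.005, "delta_pos": [0, 0, 0], "twist": [0, 0, 0]}, {"claw": 0.005, "delta_pos": [0, 0, 0], "twist": [0, 0, 0]}, {"claw": 0.005, "delta_pos": [0, 0, 0], "twist": [0, 0, 0]}, {"claw": 0.005, "delta_pos": [0, 0, 0], "twist": [0, 0, 0]}], "squeeze": 80}}

```text
time: 15.45
tool_pos: [0.491, 0.2687, 0.0353]
eef_rot: [0.307, 3.122, 0.003]
ft_force: [-0.4, -3.0, 7.2]
opening: 0.061
grasp_force: 3.4
```

```bash
python3 - <<'E'
from h import *; from bench import robot,optics
s=robot.sense(); print(s["time"],s["tool_pos"],s["opening"],s["grasp_force"],s["ft_force"],tool(s)[1].as_matrix().round(3))
E
```

```text
15.45 [0.4909639  0.26869318 0.03527459] 0.06054190541402248 3.363517269899603 [-0.35925804 -3.01070823  7.16663819] [[-0.981  0.195  0.005]
 [ 0.195  0.981  0.002]
 [-0.005  0.003 -1.   ]]
```

```bash
python3 - <<'E'
from h import *; from bench import robot,optics
a=optics.capture("wrist")["frame"]; b=optics.capture("scene")["frame"][130:300,250:480]
b=cv2.resize(b,(400,296)); a=cv2.resize(a,(395,296)); cv2.imwrite("pics/c2.png",np.hstack([a,b]))
E
```

```text
(no output)
```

View pics/c2.png

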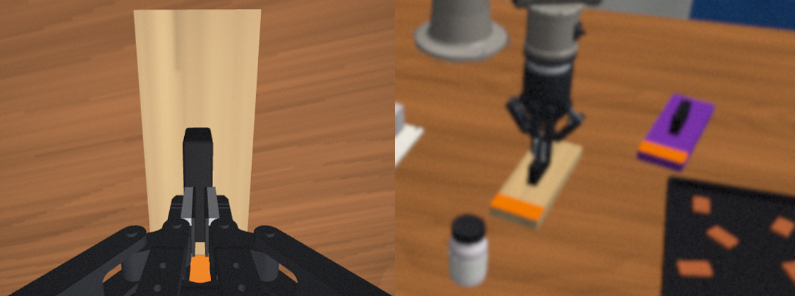

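The fingers straddle the handle, but the pads tilted because they caught it only with their tips. I'll reopen, go lower and grip again.

Request:
{"api": "play_rows", "payload": {"motion": [{"claw": 0.05, "delta_pos": [0, 0, 0], "twist": [0, 0, 0]}, {"claw": 0.05, "delta_pos": [0, 0, 0], "twist": [0, 0, 0]}, {"claw": 0.05, "delta_pos": [0, 0, 0], "twist": [0, 0, 0]}, {"claw": 0.05, "delta_pos": [0, 0, 0], "twist": [0, 0, 0]}, {"claw": 0.05, "delta_pos": [0, 0, 0], "twist": [0, 0, 0]}]}}

```text
time: 16.05
tool_pos: [0.49, 0.2687, 0.0336]
eef_rot: [0.307, 3.124, 0.002]
ft_force: [-0.4, -0.0, -0.4]
opening: 0.581
grasp_force: 0.0
```

```bash
python3 - <<'E'
from h import *; from bench import robot,optics
s=robot.sense(); print(s["time"],s["tool_pos"],s["opening"],s["grasp_force"],s["ft_force"],tool(s)[1].as_matrix().round(3))
c=optics.capture("wrist"); P=cloud(c); Z=P[...,2]; f=c["frame"]
print("cover top z",[P[v,285].round(4) for v in (60,100,140)])
m=(f.max(2)<60)&(Z>.045)&(Z<.075); n,l,st,_=cv2.connectedComponentsWithStats(m.astype(np.uint8)); i=1+np.argmax(st[1:,4]); print(st[i],cv2.minAreaRect(P[l==i][:,:2].astype(np.float32)),np.median(Z[l==i]))
E
```

```text
16.05 [0.48997328 0.26868535 0.0336484 ] 0.5809907177873221 0.0 [-0.38068954 -0.02195943 -0.35278733] [[-0.981  0.194  0.002]
 [ 0.194  0.981  0.001]
 [-0.002  0.002 -1.   ]]
cover top z [array([0.4005, 0.2894, 0.0229]), array([0.4174, 0.2861, 0.0224]), array([0.4355, 0.2826, 0.0214])]
[ 259  194   43  153 6067] ((0.4895848333835602, 0.2697305977344513), (0.017467668280005455, 0.07039324194192886), 79.13536834716797) 0.059115096587533444
```

Request:
{"api": "play_rows", "payload": {"motion": [{"claw": 0.05, "delta_pos": [0, 0.001, 0.005], "twist": [0, 0, 0]}, {"claw": 0.05, "delta_pos": [0, 0, 0.004], "twist": [0, 0, 0]}, {"claw": 0.05, "delta_pos": [0, 0, 0], "twist": [0, 0, 0]}, {"claw": 0.03, "delta_pos": [0, 0, 0], "twist": [0, 0, 0]}, {"claw": 0.02, "delta_pos": [0, 0, 0], "twist": [0, 0, 0]}, {"claw": 0.012, "delta_pos": [0, 0, 0], "twist": [0, 0, 0]}, {"claw": 0.006, "delta_pos": [0, 0, 0], "twist": [0, 0, 0]}, {"claw": 0.0, "delta_pos": [0, 0, 0], "twist": [0, 0, 0]}, {"claw": 0.0, "delta_pos": [0, 0, 0], "twist": [0, 0, 0]}, {"claw": 0.0, "delta_pos": [0, 0, 0], "twist": [0, 0, 0]}], "squeeze": 60}}

```text
time: 17.1
tool_pos: [0.4905, 0.2698, 0.0251]
eef_rot: [0.307, 3.124, 0.003]
ft_force: [-0.6, 0.0, 4.1]
opening: 0.191
grasp_force: 60.4
```

Request:
{"api": "play_rows", "payload": {"motion": [{"claw": 0.0, "delta_pos": [0, 0, -0.015], "twist": [0, 0, 0]}, {"claw": 0.0, "delta_pos": [0, 0, -0.03], "twist": [0, 0, 0]}, {"claw": 0.0, "delta_pos": [0, 0, -0.04], "twist": [0, 0, 0]}, {"claw": 0.0, "delta_pos": [0, 0, -0.035], "twist": [0, 0, 0]}, {"claw": 0.0, "delta_pos": [0, 0, 0], "twist": [0, 0, -1.8]}, {"claw": 0.0, "delta_pos": [0, 0, 0], "twist": [0, 0, -1.8]}, {"claw": 0.0, "delta_pos": [0, 0, 0], "twist": [0, 0, 0]}], "squeeze": 90}}

```text
time: 17.8
tool_pos: [0.4896, 0.2694, 0.1443]
eef_rot: [0.208, 3.133, 0.002]
ft_force: [-0.2, -0.3, -2.7]
opening: 0.175
grasp_force: 90.3
```

```bash
cat > n.py <<'E'
from h import *; from bench import robot,optics
s=robot.sense(); print(s["time"],s["tool_pos"],s["opening"],s["grasp_force"],s["ft_force"],s["joint_positions"].round(2))
go(s,[.5043,-.0331,.145],[0,0,-1],[np.sin(.13),np.cos(.13),0])
E
python3 n.py
```

```text
17.8 [0.48958122 0.269418   0.14425279] 0.17476687343846098 90.33424615859985 [-0.15550551 -0.29129845 -2.69141811] [ 0.37  0.46  1.53  0.    1.15 -1.07]
shift mm [ -54.6 -297.9   -1.1] turn [ 0.07  0.09 -0.15] shift after turn [ -53.8 -298.1   -0.7]
```

Request:
{"api": "play_rows", "payload": {"motion": [{"claw": 0.0, "delta_pos": [-0.003, -0.018, 0], "twist": [0, 0, 0]}, {"claw": 0.0, "delta_pos": [-0.007, -0.04, 0], "twist": [0, 0, 0]}, {"claw": 0.0, "delta_pos": [-0.007, -0.04, 0], "twist": [0, 0, 0]}, {"claw": 0.0, "delta_pos": [-0.008, -0.04, 0], "twist": [0, 0, 0]}, {"claw": 0.0, "delta_pos": [-0.008, -0.04, 0], "twist": [0, 0, 0]}, {"claw": 0.0, "delta_pos": [-0.008, -0.04, 0], "twist": [0, 0, 0]}, {"claw": 0.0, "delta_pos": [-0.007, -0.04, 0], "twist": [0, 0, 0]}, {"claw": 0.0, "delta_pos": [-0.007, -0.03, 0], "twist": [0, 0, 0]}, {"claw": 0.0, "delta_pos": [0, -0.01, 0], "twist": [0, 0, 0]}, {"claw": 0.0, "delta_pos": [0, 0, 0], "twist": [0, 0, 0]}, {"claw": 0.0, "delta_pos": [0, 0, 0], "twist": [0, 0, 0]}]}}

```text
time: 18.9
tool_pos: [0.5047, -0.0323, 0.144]
eef_rot: [0.209, 3.133, 0.004]
ft_force: [-0.1, 0.7, -3.3]
opening: 0.174
grasp_force: 90.3
```

```bash
python3 n.py; python3 - <<'E'
from h import *; from bench import robot,optics
c=optics.capture("top"); P=cloud(c); f=c["frame"]; pickle.dump(c,open("top5.pkl","wb"))
jx=np.array([np.cos(.13),-np.sin(.13),0]); jy=np.array([np.sin(.13),np.cos(.13),0]); e=P-np.array([.5022,-.0439,0]); X=e@jx;Y=e@jy;Z=P[...,2]
h=cv2.cvtColor(f,cv2.COLOR_BGR2HSV)
o=(h[...,0]<18)&(h[...,1]>200)&(h[...,2]>150)&(Z>.1)&(X>.05); print("orange",o.sum(),cv2.minAreaRect(np.c_[X[o],Y[o]].astype(np.float32)),np.median(Z[o]))
m=(abs(Y)<.1)&(abs(X)<.14)&(Z>.12)&(Z<.155)
for a,b in((-.11,-.08),(-.08,-.05),(.06,.11)):
    q=m&(X>a)&(X<b); print(a,q.sum(),np.percentile(X[q],[1,99]).round(4),np.percentile(Y[q],[1,99]).round(4),np.median(Z[q]).round(4)) if q.sum() else 0
cv2.imwrite("pics/t5.png",cv2.resize(f[140:300,240:440],None,fx=3.6,fy=3.6))
E
```

```text
18.9 [ 0.50468554 -0.03227239  0.14401631] 0.17419447733263757 90.29617309570312 [-0.06270324  0.7046118  -3.29405318] [-0.22  0.37  1.67  0.    1.1  -1.66]
shift mm [ 0.3 -0.9 -1. ] turn [ 0.14  0.08 -0.19] shift after turn [ 0.3 -0.9 -1. ]
orange 0 ((0.0, 0.0), (0.0, 0.0), 0.0) nan
  return _methods._mean(a, axis=axis, dtype=dtype,
  ret = ret.dtype.type(ret / rcount)
```

View pics/t5.png

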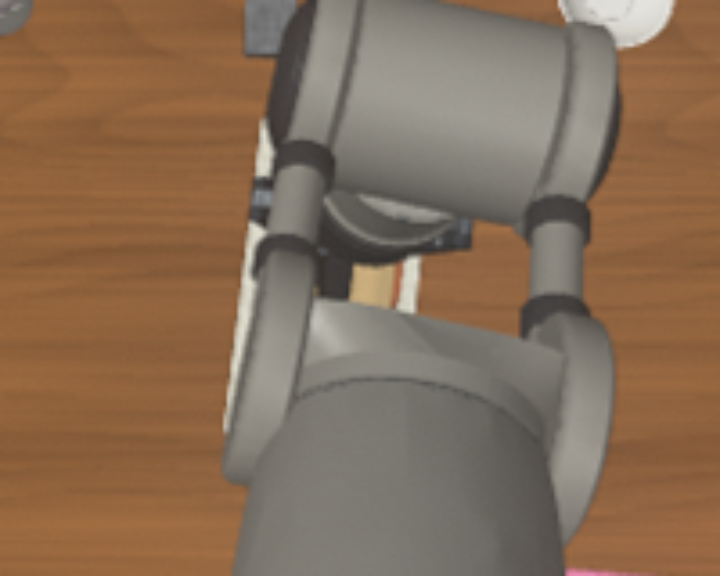

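The arm hides the cover from the top camera, so I'll descend by kinematics and force.

Request:
{"api": "play_rows", "payload": {"motion": [{"claw": 0.0, "delta_pos": [0, -0.001, 0.015], "twist": [0, 0, 0]}, {"claw": 0.0, "delta_pos": [0, 0, 0.02], "twist": [0, 0, 0]}, {"claw": 0.0, "delta_pos": [0, 0, 0.004], "twist": [0, 0, 0]}, {"claw": 0.0, "delta_pos": [0, 0, 0], "twist": [0, 0, 0]}, {"claw": 0.0, "delta_pos": [0, 0, 0], "twist": [0, 0, 0]}]}}

```text
time: 19.45
tool_pos: [0.5056, -0.0335, 0.1062]
eef_rot: [0.207, 3.131, 0.002]
ft_force: [0.8, 0.1, -2.3]
opening: 0.178
grasp_force: 90.3
```

Request:
{"api": "play_rows", "payload": {"motion": [{"claw": 0.0, "delta_pos": [0, 0, 0.004], "twist": [0, 0, 0]}, {"claw": 0.0, "delta_pos": [0, 0, 0.003], "twist": [0, 0, 0]}, {"claw": 0.0, "delta_pos": [0, 0, 0.002], "twist": [0, 0, 0]}, {"claw": 0.0, "delta_pos": [0, 0, 0], "twist": [0, 0, 0]}, {"claw": 0.0, "delta_pos": [0, 0, 0], "twist": [0, 0, 0]}]}}

```text
time: 19.95
tool_pos: [0.5051, -0.0341, 0.0965]
eef_rot: [0.209, 3.132, 0.003]
ft_force: [-0.4, 0.9, -2.6]
opening: 0.179
grasp_force: 90.3
```

```bash
python3 n.py; python3 - <<'E'
from bench import robot,optics
import cv2,numpy as np
a=optics.capture("wrist")["frame"]; b=optics.capture("scene")["frame"][150:270,170:310]
b=cv2.resize(b,(450,386),interpolation=cv2.INTER_CUBIC); a=cv2.resize(a,(350,262)); a=np.vstack([a,np.zeros((124,350,3),np.uint8)]); cv2.imwrite("pics/c3.png",np.hstack([a,b]))
print(robot.sense()["moment"])
E
```

```text
19.95 [ 0.5050843  -0.03408801  0.09647502] 0.17880634371645396 90.30904769897461 [-0.41105491  0.89647371 -2.61919725] [-0.22  0.43  1.73  0.    0.98 -1.66]
shift mm [  0.8   1.  -48.5] turn [ 0.1   0.15 -0.17] shift after turn [  0.9   0.9 -48.5]
[-0.03774989 -0.01926231  0.0113115 ]
```

View pics/c3.png

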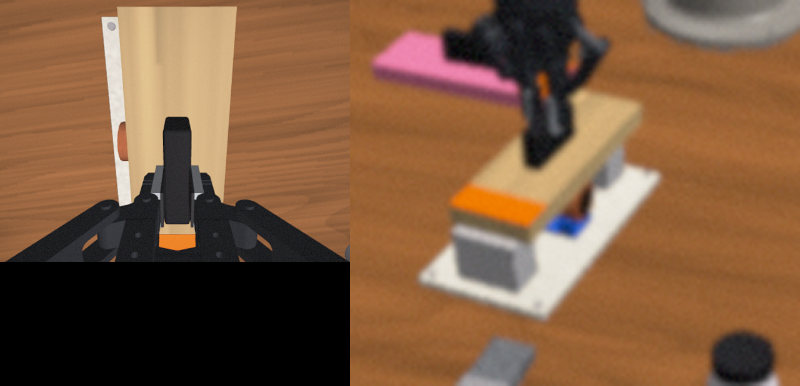

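The cover is held square above the jig, orange end over the pin block, and there is no contact yet. Lowering in small steps.

Request:
{"api": "play_rows", "payload": {"motion": [{"claw": 0.0, "delta_pos": [0, 0.001, 0.002], "twist": [0, 0, 0]}, {"claw": 0.0, "delta_pos": [0, 0, 0], "twist": [0, 0, 0]}, {"claw": 0.0, "delta_pos": [0, 0, 0], "twist": [0, 0, 0]}]}}

```text
time: 20.35
tool_pos: [0.5052, -0.033, 0.0944]
eef_rot: [0.208, 3.132, 0.003]
ft_force: [0.8, -0.3, -2.8]
opening: 0.178
grasp_force: 90.3
```

Request:
{"api": "play_rows", "payload": {"motion": [{"claw": 0.0, "delta_pos": [0, 0, 0.002], "twist": [0, 0, 0]}, {"claw": 0.0, "delta_pos": [0, 0, 0], "twist": [0, 0, 0]}, {"claw": 0.0, "delta_pos": [0, 0, 0], "twist": [0, 0, 0]}]}}

```text
time: 20.65
tool_pos: [0.5052, -0.033, 0.0924]
eef_rot: [0.208, 3.132, 0.003]
ft_force: [0.7, -0.9, -2.5]
opening: 0.179
grasp_force: 90.3
```

The underside is about 4 mm below the pin top with no contact, so the pin is in the hole. Pressing on.

Request:
{"api": "play_rows", "payload": {"motion": [{"claw": 0.0, "delta_pos": [0, 0, 0.002], "twist": [0, 0, 0]}, {"claw": 0.0, "delta_pos": [0, 0, 0.001], "twist": [0, 0, 0]}, {"claw": 0.0, "delta_pos": [0, 0, 0], "twist": [0, 0, 0]}, {"claw": 0.0, "delta_pos": [0, 0, 0], "twist": [0, 0, 0]}]}}

```text
time: 21.05
tool_pos: [0.5055, -0.033, 0.0898]
eef_rot: [0.208, 3.131, 0.002]
ft_force: [-1.3, 0.3, 0.5]
opening: 0.177
grasp_force: 90.7
```

Request:
{"api": "play_rows", "payload": {"motion": [{"claw": 0.0, "delta_pos": [0, 0, 0.002], "twist": [0, 0, 0]}, {"claw": 0.0, "delta_pos": [0, 0, 0.001], "twist": [0, 0, 0]}, {"claw": 0.0, "delta_pos": [0, 0, 0], "twist": [0, 0, 0]}, {"claw": 0.0, "delta_pos": [0, 0, 0], "twist": [0, 0, 0]}]}}

```text
time: 21.45
tool_pos: [0.5055, -0.033, 0.0867]
eef_rot: [0.208, 3.131, 0.002]
ft_force: [-1.0, 0.7, 4.9]
opening: 0.179
grasp_force: 91.2
```

Request:
{"api": "play_rows", "payload": {"motion": [{"claw": 0.0, "delta_pos": [0, 0, 0.001], "twist": [0, 0, 0]}, {"claw": 0.0, "delta_pos": [0, 0, 0.001], "twist": [0, 0, 0]}, {"claw": 0.0, "delta_pos": [0, 0, 0], "twist": [0, 0, 0]}, {"claw": 0.0, "delta_pos": [0, 0, 0], "twist": [0, 0, 0]}]}}

```text
time: 21.85
tool_pos: [0.5055, -0.0331, 0.0852]
eef_rot: [0.208, 3.131, 0.002]
ft_force: [-2.7, 0.3, 10.6]
opening: 0.177
grasp_force: 92.0
```

Request:
{"api": "play_rows", "payload": {"motion": [{"claw": 0.0, "delta_pos": [0, 0, 0.001], "twist": [0, 0, 0]}, {"claw": 0.0, "delta_pos": [0, 0, 0], "twist": [0, 0, 0]}, {"claw": 0.0, "delta_pos": [0, 0, 0], "twist": [0, 0, 0]}]}}

```text
time: 22.15
tool_pos: [0.5056, -0.0331, 0.0852]
eef_rot: [0.208, 3.13, 0.002]
ft_force: [-4.1, 1.5, 18.7]
opening: 0.176
grasp_force: 93.1
```

Request:
{"api": "play_rows", "payload": {"motion": [{"claw": 0.0, "delta_pos": [0, 0, 0.0006], "twist": [0, 0, 0]}, {"claw": 0.0, "delta_pos": [0, 0, 0], "twist": [0, 0, 0]}, {"claw": 0.0, "delta_pos": [0, 0, 0], "twist": [0, 0, 0]}]}}

```text
time: 22.45
tool_pos: [0.5056, -0.0331, 0.0851]
eef_rot: [0.208, 3.13, 0.002]
ft_force: [-7.4, 1.7, 24.5]
opening: 0.176
grasp_force: 93.8
```

```bash
python3 - <<'E'
from h import *; from bench import robot,optics
s=robot.sense(); print(s["tool_pos"],s["ft_force"],s["moment"],tool(s)[1].as_matrix()[:,2])
c=optics.capture("wrist"); P=cloud(c); f=c["frame"]; Z=P[...,2]
jx=np.array([np.cos(.13),-np.sin(.13),0]); jy=np.array([np.sin(.13),np.cos(.13),0]); e=P-np.array([.5022,-.0439,0]); X=e@jx;Y=e@jy
m=(Z>.07)&(Z<.09)&(f.astype(int).sum(2)>200)&(X<-.04)
A=np.c_[X[m],Y[m],np.ones(m.sum())]; k=np.linalg.lstsq(A,Z[m],rcond=None)[0]; print("plane slope x,y,z0",k,m.sum(),cv2.minAreaRect(np.c_[X[m],Y[m]].astype(np.float32)),np.percentile(X[m],[.5,99]),np.percentile(Y[m],[1,99]))
b=optics.capture("scene"); cv2.imwrite("pics/c4.png",cv2.resize(b["frame"][160:270,180:310],None,fx=5,fy=5,interpolation=cv2.INTER_CUBIC))
Q=cloud(b); e=Q-np.array([.5022,-.0439,0]); X=e@jx;Y=e@jy;Z=Q[...,2]; m=(abs(X)<.12)&(abs(Y)<.06)&(Z>.068)&(Z<.092)&(abs(X)>.045)
A=np.c_[X[m],Y[m],np.ones(m.sum())]; print("scene plane",np.linalg.lstsq(A,Z[m],rcond=None)[0],m.sum(),cv2.minAreaRect(np.c_[X[m],Y[m]].astype(np.float32)))
E
```

```text
[ 0.50556341 -0.03306356  0.08514983] [-7.43502852  1.67563041 24.45963295] [ 0.19801834  1.1985463  -0.04049104] [ 4.73398691e-03  8.80205044e-04 -9.99988407e-01]
plane slope x,y,z0 [-0.00074178  0.00123056  0.08123204] 29202 ((-0.07437608391046524, 0.013326287269592285), (0.08076342940330505, 0.06875352561473846), 89.96499633789062) [-0.10825232 -0.04088154] [-0.02587267  0.0525417 ]
scene plane [-0.00661133 -0.03603615  0.07950395] 722 ((0.00037253648042678833, 0.013275675475597382), (0.08432484418153763, 0.22479967772960663), 88.7468032836914)
```

View pics/c4.png

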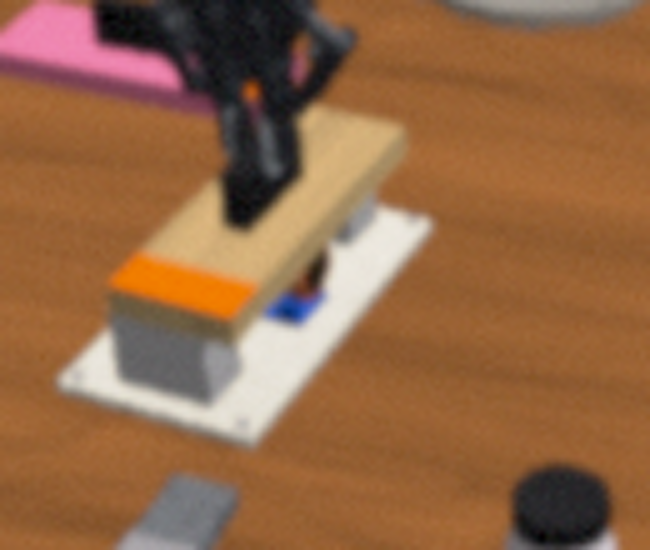

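Picture c4 shows the cover seated on both blocks, orange end (190,290) over the pin block. The fitted plane is level within 0.002 rad, with the top about 80 mm up. The push is 24 N. Handing in.

```bash
python3 -c "from bench import hand_in; print(hand_in())"
```

```text
the job is handed in; nothing more can be done
None
```

The pipe lies in the cradle and the cover is on the pin, pressed down on both blocks with about 24 N and held by the gripper; I handed the job in at about 22.5 s of the 61 s, and the hand-in returned no verdict.

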